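# Build up the stone-sorting sieve set

## Robot

A 6-joint arm with a two-finger parallel gripper is mounted at the origin on the work surface. World frame = base frame: x ahead of the robot, y to its left, z up, the work surface at z = 0. Lengths are in m, angles in rad, forces in N, time in s.
With the tool pointing down it reaches from about 0.275 to 1 m from the base axis. Payload 8.4 kg.
Tool frame: the origin (TCP) lies on the centre line of the jaws, within the pads' length; the fingertips stand 17 mm ahead of it and the grasp point (between the pads) lies 2 mm behind it (bot.tcp_to_tips is the z of the fingertips in the tool frame, in m); z points along the fingers, y is the line along which they close (so a half turn about z gives the same grasp; the last joint's range is limited). The gripper opens to 85 mm and grips with 20 to 120 N. Pads are 22 mm wide; open, the fingers measure 114 mm over their backs; the gripper's body (76 mm by 85 mm) begins 54 mm behind the grasp point. The pads swing forward as they close: fully open they stand 13 mm farther back than shut.
Start: joints at [1.302, 0.353, 1.633, -0, 1.155, -0.002], TCP at [0.165, 0.603, 0.248] pointing down, gripper open.
Joint ranges: [-2.63, 2.63], [-0.92, 2.1], [0.06, 2.66], [-1.3, 4.44], [0, 2.69], [-3.02, 3.02]. Speed limits (rad/s): [2.22, 2.22, 2.79, 3.14, 3.14, 3.14].

## Interface

Orientations are given as a unit quaternion [x, y, z, w].
In Python, from workcell import bot, hand, kinematics, get_obs, vision, hand_in gives the robot as it stands. The module is installed in compiled form; this text tells all that it offers. Calls block until the motion is done:
- bot.reach(position, orientation): joint-space move of the TCP to a pose.
- bot.servo_line(position, ori=None, velocity=0.15): straight line of the TCP; ori=None keeps the orientation; velocity is the mean speed in m/s.
- bot.goto_joints(angles): joint-space move.
- hand.move_gripper(opening, strength=None): finger opening in m; strength is the grip in N (None keeps the last); returns when the fingers have stopped.
- bot.dwell(seconds).
- kinematics.solve_ik(position, orientation): joint angles nearest the present ones, or None.
- get_obs(): the state.
- vision.read_camera(name): name is "side" or "top"; returns a dict with "frame" (384x512x3 uint8, red, green, blue), "intrinsics" (3x3 intrinsics, pixels), "view" (4x4, takes a point from world to camera coordinates). Camera axes: x right, y down, z forward; pixel columns grow to the right and rows downward; lengths in m; the calibration is good to about 2 mm. A picture is of the moment at which its call begins. There is no depth.
A pose or a line that the arm cannot do raises bot.IKError and nothing moves.
- hand_in(): hands the job in; it is judged then, once.
The state is a dict: "time_s": time; "joint_pos": joint angles; "joint_vel": joint speeds; "joint_efforts": joint torques, N m; "position": TCP position; "orientation": TCP orientation; "wrist_force": force on the tool from outside, world axes, zero at the start; "ft_torque": the same for the moment, N m; "gripper_width": finger opening in m; "grip_force": force on a finger pad.
Only numpy, scipy, OpenCV 4.12 (cv2) and the standard library are available. Lean on these libraries where they do the work, as an engineer would, in place of code of your own. Each camera call takes 0.05 s, during which the arm holds its last target. There are 200 camera calls.

## Task

Set up the stone-sorting sieve on its dark stand, one piece at a time from the bottom up: first the plain pan, then the sieve with the fine holes, then the sieve with the coarse holes, and last the lid. Each piece must sit fully home in the one below, straight and upright, and be let go; leave the jar, the brush and the ring block where they are.

Things in the scene. Friction and masses are not known exactly. Their poses are not given: they have to be found in the camera images.
- base: The stand: fixed to the bench, dark steel, a disc 84 mm across and 6 mm thick with an upright ring on it, 60 mm outside diameter, 54 mm bore, from the bench up to a rim at 18 mm; inside the ring the floor is at 6 mm. It does not move. Origin: centre of its underside on the bench, z up.
- pan: The steel pan: tallest cup (46 mm), plain floor without holes. Conical foot: radius 20 mm at the bottom, 25 mm at 8 mm height. Above it a round shell, 60 mm outside, 54 mm bore, from 8 mm to the open rim at 46 mm; inner floor at 11 mm. Origin: centre of the foot's underside. Loose, upright, about 150 g. Fully home its origin is 10 mm above that of base.
- fine_sieve: The fine sieve: middle cup (38 mm), floor full of small dark 6 mm holes. Conical foot: radius 20 mm at the bottom, 25 mm at 8 mm height. Above it a round shell, 60 mm outside, 54 mm bore, from 8 mm to the open rim at 38 mm; inner floor at 11 mm. Origin: centre of the foot's underside. Loose, upright, about 120 g. Fully home its origin is 38 mm above that of pan.
- coarse_sieve: The coarse sieve: lowest cup (30 mm), floor with 7 large dark holes of 12 mm. Conical foot: radius 20 mm at the bottom, 25 mm at 8 mm height. Above it a round shell, 60 mm outside, 54 mm bore, from 8 mm to the open rim at 30 mm; inner floor at 11 mm. Origin: centre of the foot's underside. Loose, upright, about 100 g. Fully home its origin is 30 mm above that of fine_sieve.
- lid: The steel lid: a disc 60 mm across from 8 to 14 mm height, a central round knob to grip, 18 mm diameter, from 14 to 38 mm height; below, a conical foot as the cups have (radius 20 to 25 mm, 8 mm high). Loose, upright, 130 g. Origin: centre of the foot's underside, z up. Fully home its origin is 22 mm above that of coarse_sieve.
- jar: Bystander: a small closed amber glass jar with a dark lid, 52 mm diameter, 50 mm high, loose. Origin: centre of its underside. To be left alone.
- brush: Bystander: a bench brush lying flat beyond the work, loose, about 200 mm long along its own x, lower than 50 mm. Origin: its underside, near its middle. To be left alone.
- ring_block: Bystander: a small dark wooden block, 70 x 50 x 20 mm, with two short brass pins on top reaching 50 mm, loose. Origin: centre of its underside. To be left alone.
There are look-alikes about, which are no part of the job. Leave any green or red look-alike of the fine_sieve alone.

How it is judged:
On the way, in this order (a step that is already met when the one before it is completed fails the run):
1. the pan sits fully home in the base (horizontal distance between pan and base below 0.005 m and z of pan in the frame of base between 0.007 and 0.013 m and angle between pan's own z axis and vertical below 0.07 rad), for 0.2 s.
2. the fine_sieve sits fully home in the pan (horizontal distance between fine_sieve and pan below 0.005 m and z of fine_sieve in the frame of pan between 0.035 and 0.041 m and angle between fine_sieve's own z axis and vertical below 0.07 rad), for 0.2 s.
3. the coarse_sieve sits fully home in the fine_sieve (horizontal distance between coarse_sieve and fine_sieve below 0.005 m and z of coarse_sieve in the frame of fine_sieve between 0.027 and 0.033 m and angle between coarse_sieve's own z axis and vertical below 0.07 rad), for 0.2 s.
4. the lid sits fully home in the coarse_sieve (horizontal distance between lid and coarse_sieve below 0.005 m and z of lid in the frame of coarse_sieve between 0.019 and 0.025 m and angle between lid's own z axis and vertical below 0.07 rad), for 0.2 s.
At the end, for the whole second after the job is handed in: From the bottom up: stand, pan, fine sieve, coarse sieve, lid. Each piece's axis is within 5 mm of that of the one below, its height within 3 mm of fully seated, tilted less than 0.07 rad, at rest (below 0.02 m/s) and released (all of step 1 and all of step 2 and all of step 3 and all of step 4 and linear speed of each of pan, fine_sieve, coarse_sieve, lid below 0.02 m/s and contact force between each of pan, fine_sieve, coarse_sieve, lid and the fingers below 0.1 N); the robot touches nothing.
It fails at once if the jar is displaced by more than 20 mm (distance of jar from where it was at the start of the episode above 0.02 m).
It fails at once if the brush is displaced by more than 20 mm (distance of brush from where it was at the start of the episode above 0.02 m).
It fails at once if the ring_block is displaced by more than 20 mm (distance of ring_block from where it was at the start of the episode above 0.02 m).
It also fails if it takes over 109 s, if anything falls off the work surface, if the arm or the gripper's body presses on something with over 40 N, if the wrist force passes 120 N, or if a joint passes its speed limit or range.

## Working session

There is one attempt and no reset: what is moved stays moved. The work goes in short steps, each a Python script; the robot and the scene stay as the last script left them, time stands still between calls to the robot, and variables do not carry over. Pictures are saved under pics/ and viewed, at most 14 in all, crops included, and the job is handed in when it is done.

```bash
mkdir -p pics; python3 - <<'E'
from workcell import vision,get_obs
import cv2,numpy as np
for n in("top","side"):
    d=vision.read_camera(n); cv2.imwrite(f"pics/{n}0.png",d["frame"][:,:,::-1]); np.savez(f"{n}0.npz",**d)
    print(n,np.round(d["intrinsics"],1).tolist(),np.round(d["view"],3).tolist())
o=get_obs();print(o["orientation"],o["time_s"])
E
```

```text
top [[369.1, 0.0, 257.4], [0.0, 369.1, 190.9], [0.0, 0.0, 1.0]] [[0.024, -1.0, -0.001, -0.035], [-0.986, -0.024, -0.163, 0.577], [0.163, 0.005, -0.987, 1.056], [0.0, 0.0, 0.0, 1.0]]
side [[409.7, 0.0, 262.0], [0.0, 409.7, 190.7], [0.0, 0.0, 1.0]] [[0.951, -0.309, -0.016, -0.558], [-0.191, -0.545, -0.817, 0.118], [0.244, 0.78, -0.577, 0.907], [0.0, 0.0, 0.0, 1.0]]
[ 1.33028455e-01  9.91112016e-01 -6.26799797e-04 -9.34432239e-05] 0.1
```

View pics/top0.png

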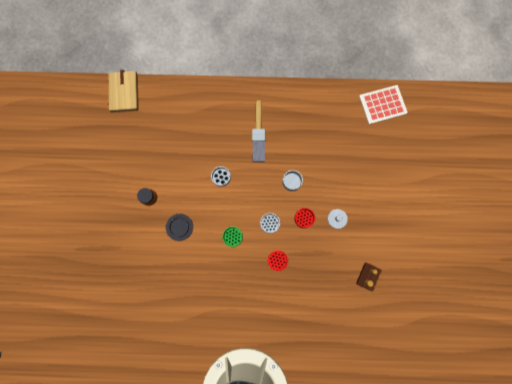

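View pics/side0.png

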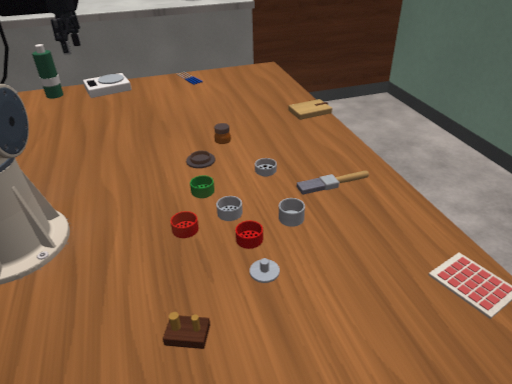

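Top view: pan (292,181), fine sieve (270,222), coarse sieve (221,176), lid (338,218), stand (180,227), jar (147,197), brush (258,130), ring block (369,277). Candidates for the fine sieve: steel (270,222), red (305,218), red (278,261), green (233,237). I choose the steel one. Side view: pan (291,212), fine (230,208), coarse (265,167), lid (264,269), stand (201,159).

```bash
cat > loc.py <<'E'
import cv2,numpy as np
from scipy.optimize import least_squares
a=np.linspace(0,2*np.pi,60,endpoint=False)
def rings(*rz): return np.vstack([np.c_[r*np.cos(a),r*np.sin(a),0*a+z] for r,z in rz])
cup=lambda h:rings((.02,0),(.025,.008),(.03,.008),(.03,h))
PARTS={"base":[rings((.042,0),(.042,.006)),rings((.03,0),(.03,.018))],"pan":[cup(.046)],"fine":[cup(.038)],"coarse":[cup(.030)],
 "lid":[rings((.02,0),(.025,.008),(.03,.008),(.03,.014)),rings((.009,.014),(.009,.038))],
 "red1":[cup(.038)],"red2":[cup(.038)],"green":[cup(.038)]}
def proj(d,P):
    c=P@d["view"][:3,:3].T+d["view"][:3,3]; q=c@d["intrinsics"].T; return q[:,:2]/q[:,2:]
def mask(fr,kind):
    h,s,v=[x.astype(int) for x in cv2.split(cv2.cvtColor(fr,cv2.COLOR_RGB2HSV))]
    if kind[:3]=="red": m=(s>200)&((h<5)|(h>175))
    elif kind=="green": m=(h>40)&(h<90)&(s>100)
    else: m=(s<90)
    return m.astype(np.uint8)
def blob(fr,kind,px):
    c,_=cv2.findContours(mask(fr,kind),cv2.RETR_EXTERNAL,cv2.CHAIN_APPROX_NONE)
    c=[k for k in c if cv2.contourArea(k)>40]
    k=min(c,key=lambda k:abs(cv2.pointPolygonTest(k,px,True)) if cv2.pointPolygonTest(k,px,True)<0 else 0)
    f=np.zeros(fr.shape[:2],np.uint8); cv2.drawContours(f,[k],-1,1,-1)
    m=cv2.moments(f,True); return np.array([m["m10"],m["m01"]])/m["m00"],m["m00"]
def model(d,kind,p):
    S=8; f=np.zeros((384*S//1,512*S//1),np.uint8)
    for g in PARTS[kind]:
        q=proj(d,g+np.array([p[0],p[1],p[2] if len(p)>2 else 0])); cv2.fillPoly(f,[cv2.convexHull(np.round((q+.5)*S).astype(np.int32))],1)
    m=cv2.moments(f,True); return np.array([m["m10"],m["m01"]])/m["m00"]/S-.5,m["m00"]/S/S
def locate(ds,kind,pxs):
    obs=[blob(d["frame"],kind,px) for d,px in zip(ds,pxs)]
    x=np.array([.4,0.])
    d=ds[0]  # start: ray from the first camera to z=.015
    R,t=d["view"][:3,:3],d["view"][:3,3]; c=-R.T@t; r=R.T@np.linalg.solve(d["intrinsics"],[*pxs[0],1]); x=(c+r*(.015-c[2])/r[2])[:2]
    f=lambda x:np.concatenate([model(d,kind,x)[0]-o[0] for d,o in zip(ds,obs)])
    s=least_squares(f,x,diff_step=.01,x_scale=.1)
    return s.x,s.fun,[(o[1],round(model(d,kind,s.x)[1])) for d,o in zip(ds,obs)]
E
python3 - <<'E'
from loc import *
ds=[dict(np.load(f"{n}0.npz")) for n in("top","side")]
px={"base":((180,227),(201,159)),"pan":((292,181),(291,212)),"fine":((270,222),(230,208)),"coarse":((221,176),(265,167)),"lid":((338,218),(264,269)),"red1":((305,218),(250,234)),"red2":((278,261),(185,225)),"green":((233,237),(202,187))}
for k,p in px.items():
    both,e,ar=locate(ds,k,p); t=locate(ds[:1],k,p[:1])[0]; s=locate(ds[1:],k,p[1:])[0]
    print(k,np.round(both,4),"top",np.round(t,4),"side",np.round(s,4),"err",np.round(e,1),ar)
f=[cv2.resize(d["frame"][y:y+100,x:x+130],None,fx=4,fy=4,interpolation=2) for d,y,x in((ds[0],165,200),(ds[1],140,180))]
cv2.imwrite("pics/crop.png",np.vstack(f)[:600+200:, :,::-1][:600] if 0 else cv2.resize(np.hstack(f),(800,308))[:,:,::-1])
E
```

```text
base [0.4679 0.2143] top [0.4677 0.2159] side [0.4675 0.2091] err [ 0.5 -0.  -0.2 -0.9] [(564.0, 608), (315.0, 421)]
pan [ 0.6169 -0.1263] top [ 0.6172 -0.1266] side [ 0.6168 -0.126 ] err [-0.1  0.1  0.1  0.1] [(343.0, 353), (645.0, 674)]
fine [ 0.4854 -0.0602] top [ 0.4852 -0.0603] side [ 0.4856 -0.0601] err [-0.  -0.1 -0.1  0.1] [(330.0, 333), (554.0, 574)]
coarse [0.6266 0.0934] top [0.6264 0.0935] side [0.6267 0.0931] err [ 0.  -0.1 -0.  -0. ] [(318.0, 326), (341.0, 356)]
lid [ 0.5045 -0.2663] top [ 0.5043 -0.2665] side [ 0.5046 -0.2662] err [-0.1 -0.  -0.   0.1] [(320.0, 316), (582.0, 599)]
red1 [ 0.5035 -0.165 ] top [ 0.5031 -0.1651] side [ 0.5038 -0.1647] err [-0.1 -0.1 -0.1  0.1] [(316.0, 344), (629.0, 694)]
red2 [ 0.3756 -0.0856] top [ 0.3748 -0.0856] side [ 0.3761 -0.0855] err [ 0.  -0.3 -0.2  0.1] [(321.0, 345), (569.0, 650)]
green [0.442  0.0502] top [0.4416 0.0504] side [0.4423 0.0498] err [ 0.1 -0.1 -0.1 -0. ] [(318.0, 338), (438.0, 487)]
```

View pics/crop.png

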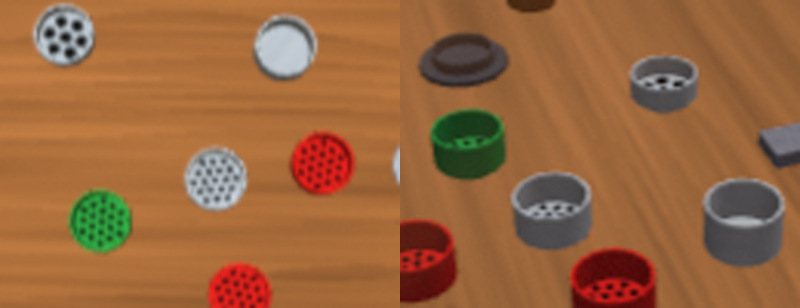

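The crop confirms the steel fine sieve (many small holes), the coarse sieve (7 large holes), the plain pan, and the red and green decoys. Both cameras agree to within 1 mm for every piece except the stand, so I refine the stand with a brightness mask and then pick the pan.

```bash
sed -i 's/    else: m=(s<90)/    elif kind=="base": m=(v<105)\n    else: m=(s<90)/' loc.py
cat > act.py <<'E'
from workcell import bot,hand,get_obs,vision
from loc import *
def q(deg): f=np.radians(deg+90)/2; return [np.cos(f),np.sin(f),0,0]
def st(m):
    o=get_obs(); print(m,"t%.1f"%o["time_s"],np.round(o["position"],4),"w%.4f g%.1f"%(o["gripper_width"],o["grip_force"]),"F",np.round(o["wrist_force"],1),flush=True)
def pick(xy,z,deg,open_=.085,hi=.16):
    hand.move_gripper(open_,40); bot.reach([*xy,hi],q(deg)); bot.servo_line([*xy,z],velocity=.1)
    st("down"); hand.move_gripper(0,40); st("grip"); bot.servo_line([*xy,.2],velocity=.15); st("lift")
def place(xy,z,deg):
    bot.reach([*xy,max(.2,z+.03)],q(deg)); bot.servo_line([*xy,z+.02],velocity=.12); bot.servo_line([*xy,z+.001],velocity=.03); st("placed")
def release(xy,z,w=.085):
    hand.move_gripper(w); st("open"); bot.servo_line([*xy,max(.2,z+.06)],velocity=.15)
def snap(n,names=("top","side")):
    for c in names: d=vision.read_camera(c); np.savez(f"{c}{n}.npz",**d); cv2.imwrite(f"pics/{c}{n}.png",d["frame"][:,:,::-1])
E
python3 - <<'E'
from act import *
ds=[dict(np.load(f"{n}0.npz")) for n in("top","side")]
for sl in (slice(0,2),slice(0,1),slice(1,2)): print(*locate(ds[sl],"base",((180,227),(201,159))[sl]))
print(bot.tcp_to_tips)
pick([.6169,-.1263],.035,-45); snap(1)
E
```

```text
[0.46814626 0.21530175] [ 0.07970478 -0.03763829 -0.06492305 -0.14564734] [(573.0, 609), (388.0, 420)]
[0.46805236 0.21553994] [ 0.0024086  -0.00408443] [(573.0, 609)]
[0.46816407 0.21434326] [ 0.00274747 -0.00183359] [(388.0, 420)]
0.017
down t4.7 [ 0.6174 -0.1264  0.0357] w0.0849 g0.0 F [ 0.3 -0.2 -0.5]
grip t5.1 [ 0.6173 -0.1264  0.0359] w0.0586 g42.5 F [-1.6  0.2  5.3]
lift t6.4 [ 0.6163 -0.1262  0.1989] w0.0582 g43.2 F [-0.8  0.3 -1. ]
```

```bash
python3 - <<'E'
from act import *
B=[.4681,.2153]
place(B,.045,-45); snap(2); release(B,.045)
hand.move_gripper(.085); bot.reach([.4854,-.0602,.2],q(55)); snap(3); st("")
a=[cv2.resize(np.load(f)["frame"][y:y+140,x:x+180],(400,311),interpolation=2) for f,x,y in(("side1.npz",200,80),("side2.npz",120,60),("side3.npz",120,60),("top3.npz",110,150))]
cv2.imwrite("pics/m3.png",np.vstack([np.hstack(a[:2]),np.hstack(a[2:])])[:600,:,::-1])
E
```

```text
placed t9.9 [0.4677 0.2151 0.0459] w0.0587 g43.7 F [-2.4 -1.7  3.6]
open t10.4 [0.4683 0.2154 0.046 ] w0.0849 g0.0 F [ 1.  -0.4 -0.3]
 t13.9 [ 0.4854 -0.0599  0.2   ] w0.0852 g0.0 F [-0.9  0.5  0.6]
```

View pics/m3.png

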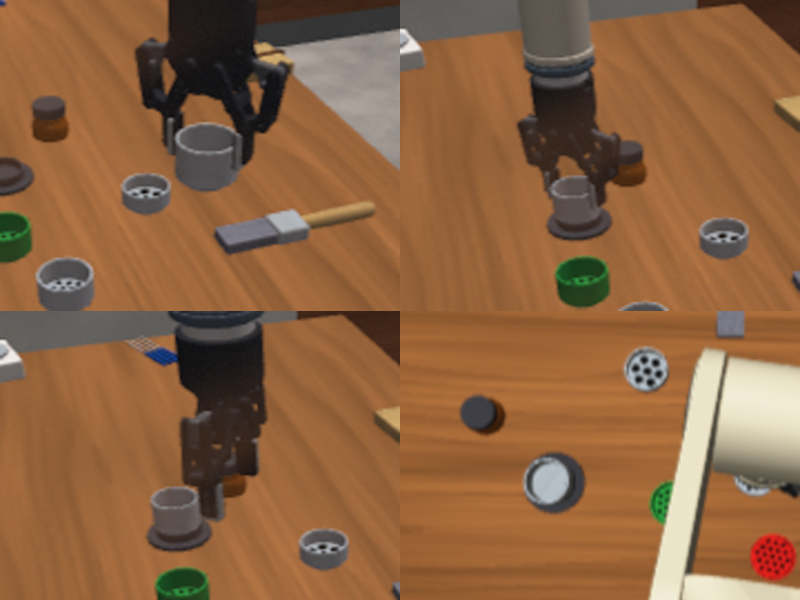

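Panels show the pan held upright, then at the stand; after release it stands straight in the ring (top-view pixel about (178,226)). I verify its seat numerically and then go on to the fine sieve.

```bash
cat > chk.py <<'E'
from loc import *
def seat(d,h,zrim_top,guess):
    """centre of topmost rim from min enclosing ellipse of bright blob near the stack, top camera"""
    p=proj(d,np.array([[*guess,zrim_top]]))[0]
    hsv=cv2.cvtColor(d["frame"],cv2.COLOR_RGB2HSV); m=((hsv[...,1]<80)&(hsv[...,2]>105)).astype(np.uint8)
    c,_=cv2.findContours(m,cv2.RETR_EXTERNAL,cv2.CHAIN_APPROX_NONE)
    k=max((k for k in c if cv2.pointPolygonTest(k,tuple(map(float,p)),True)>-8),key=cv2.contourArea)
    (u,v),ax,_=cv2.fitEllipse(cv2.convexHull(k))
    q=proj(d,rings((.03,zrim_top))+np.array([*guess,0])); (u2,v2),ax2,_=cv2.fitEllipse(q.astype(np.float32))
    print("obs",np.round([u,v],1),np.round(ax,1),"pred",np.round([u2,v2],1),np.round(ax2,1))
E
python3 - <<'E'
from chk import *
B=[.4681,.2153]
for n in("top3","side3"): seat(dict(np.load(n+".npz")),0,.056,B)
d=dict(np.load("top3.npz")); f=cv2.resize(d["frame"][200:255,150:210],None,fx=8,fy=8,interpolation=2)
s=dict(np.load("side3.npz")); g=cv2.resize(s["frame"][125:180,170:230],None,fx=8,fy=8,interpolation=2)
for im,dd,x,y in((f,d,150,200),(g,s,170,125)):
    for z in(.056,.018):
        cv2.polylines(im,[np.round((proj(dd,rings((.03,z))+np.array([*B,0]))-[x,y]+.5)*8).astype(int)],True,(255,255,0),1)
cv2.imwrite("pics/c3.png",cv2.resize(np.hstack([f,g]),(800,366))[:,:,::-1])
E
```

```text
obs [175.1 226.1] [20.2 21.9] pred [175.4 225.5] [20.2 20.9]
obs [200.8 145.5] [13.  26.3] pred [198.2 143.5] [10.1 21.5]
```

View pics/c3.png

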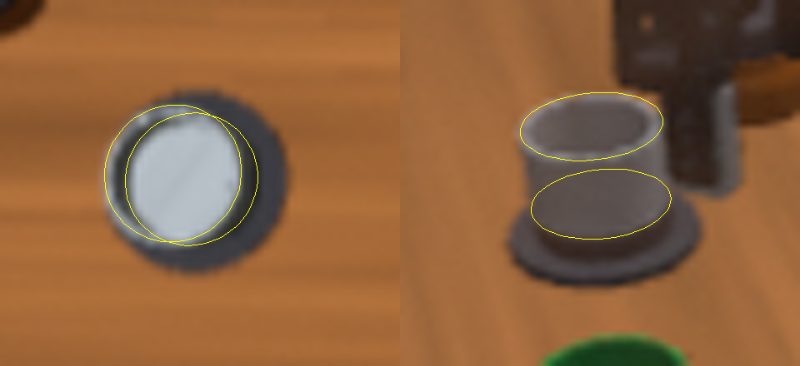

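The predicted seated rim (yellow, top crop at image pixel (175,226), side (198,143)) falls on the actual rim in both views, so the pan is home. Next is the fine sieve.

```bash
python3 - <<'E'
from act import *
B=[.4681,.2153]
pick([.4854,-.0602],.027,55,hi=.12)
place(B,.075,55); release(B,.075)
bot.reach([.6266,.0934,.2],q(-45)); snap(4); st("")
d=dict(np.load("top4.npz")); f=cv2.resize(d["frame"][190:255,140:210],None,fx=7,fy=7,interpolation=2)
s=dict(np.load("side4.npz")); g=cv2.resize(s["frame"][115:180,165:235],None,fx=7,fy=7,interpolation=2)
for im,dd,x,y in((f,d,140,190),(g,s,165,115)):
    for z in(.086,.056):
        cv2.polylines(im,[np.round((proj(dd,rings((.03,z))+np.array([*B,0]))-[x,y]+.5)*7).astype(int)],True,(255,255,0),1)
cv2.imwrite("pics/c4.png",cv2.resize(np.hstack([f,g]),(800,371))[:,:,::-1])
E
```

```text
down t15.6 [ 0.4858 -0.0602  0.0275] w0.0848 g0.0 F [0.1 0.  0.2]
grip t16.0 [ 0.4858 -0.0603  0.028 ] w0.0597 g40.9 F [-2.4  0.5 10.1]
lift t17.3 [ 0.4848 -0.0601  0.1992] w0.0594 g43.2 F [ 0.6  0.7 -0.7]
placed t20.1 [0.4678 0.2152 0.076 ] w0.0595 g43.8 F [-1.8 -1.   4.9]
open t20.5 [0.4681 0.2153 0.0759] w0.0848 g0.0 F [-0.6 -0.1 -0.9]
 t22.9 [0.6261 0.0938 0.1998] w0.0848 g0.0 F [0.3 0.8 0.5]
```

View pics/c4.png

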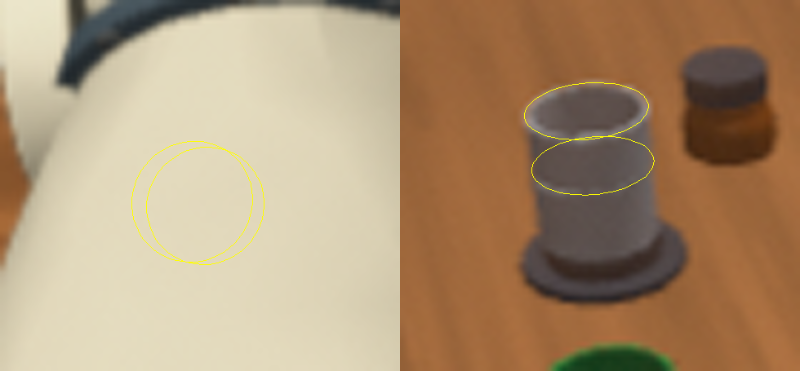

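The side view shows the fine sieve home and straight: its rim lies on the predicted ring at about pixel (198,135). In the top view the arm hides the stack. Next is the coarse sieve.

```bash
python3 - <<'E'
from act import *
B=[.4681,.2153]
pick([.6266,.0934],.022,-45,hi=.12)
place(B,.100,-45); release(B,.100)
bot.reach([.5045,-.2663,.2],q(-45)); snap(5); st("")
d=dict(np.load("top5.npz")); f=cv2.resize(d["frame"][190:255,140:210],None,fx=7,fy=7,interpolation=2)
s=dict(np.load("side5.npz")); g=cv2.resize(s["frame"][110:175,165:235],None,fx=7,fy=7,interpolation=2)
for im,dd,x,y in((f,d,140,190),(g,s,165,110)):
    for z in(.108,.086):
        cv2.polylines(im,[np.round((proj(dd,rings((.03,z))+np.array([*B,0]))-[x,y]+.5)*7).astype(int)],True,(255,255,0),1)
cv2.imwrite("pics/c5.png",cv2.resize(np.hstack([f,g]),(800,371))[:,:,::-1])
E
```

```text
down t24.7 [0.6271 0.0935 0.0226] w0.0849 g0.0 F [ 1.1 -0.  -0.3]
grip t25.0 [0.6271 0.0934 0.0231] w0.0590 g42.2 F [-2.4 -0.3  6.5]
lift t26.4 [0.626  0.0933 0.1989] w0.0592 g43.1 F [-0.3  0.  -1. ]
placed t28.8 [0.4679 0.2152 0.1011] w0.0594 g43.7 F [-3.1 -0.1  4.5]
open t29.2 [0.4681 0.2153 0.1009] w0.0850 g0.0 F [ 0.2  0.3 -0.5]
 t31.8 [ 0.5049 -0.2653  0.2   ] w0.0849 g0.0 F [-0.4  0.1  0.4]
```

View pics/c5.png

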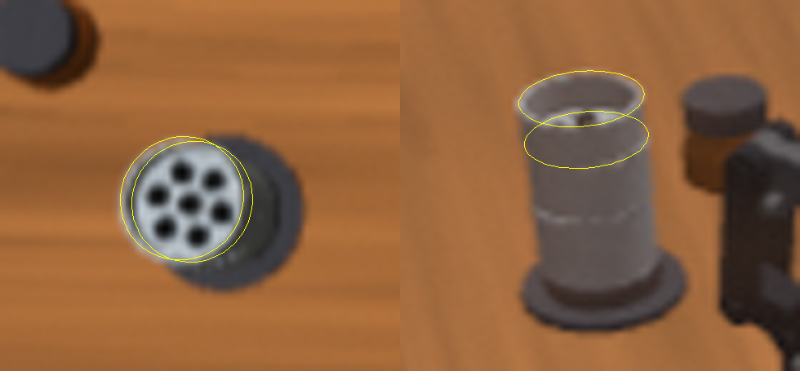

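The coarse sieve is home: its rim sits on the predicted ring in both views, at top pixel (172,224) and side pixel (198,127). The stack is straight, so the lid is next.

```bash
python3 - <<'E'
from act import *
B=[.4681,.2153]
pick([.5045,-.2663],.033,-45,open_=.05,hi=.1)
place(B,.133,-45); release(B,.133,.05)
bot.reach([.5,-.1,.25],q(-45)); bot.dwell(.5); snap(6); st("")
d=dict(np.load("top6.npz")); f=cv2.resize(d["frame"][190:255,140:210],None,fx=7,fy=7,interpolation=2)
s=dict(np.load("side6.npz")); g=cv2.resize(s["frame"][105:170,165:235],None,fx=7,fy=7,interpolation=2)
for im,dd,x,y in((f,d,140,190),(g,s,165,105)):
    for r,z in((.03,.114),(.009,.138)):
        cv2.polylines(im,[np.round((proj(dd,rings((r,z))+np.array([*B,0]))-[x,y]+.5)*7).astype(int)],True,(255,255,0),1)
cv2.imwrite("pics/c6.png",cv2.resize(np.hstack([f,g]),(800,371))[:,:,::-1])
E
```

```text
down t33.6 [ 0.5049 -0.2665  0.0335] w0.0503 g0.0 F [ 0.4  0.6 -0. ]
grip t34.0 [ 0.5049 -0.2665  0.0337] w0.0163 g38.9 F [-1.3  0.1  6.2]
lift t35.2 [ 0.5039 -0.266   0.199 ] w0.0166 g39.0 F [-0.1  0.4 -1.3]
placed t38.3 [0.4681 0.2153 0.1339] w0.0165 g39.1 F [ 0.  -0.3 -1.1]
open t38.8 [0.4682 0.2153 0.1341] w0.0501 g0.0 F [ 0.1 -0.2  0.5]
 t41.2 [ 0.5    -0.0999  0.25  ] w0.0501 g0.0 F [0.4 0.2 0.3]
```

View pics/c6.png

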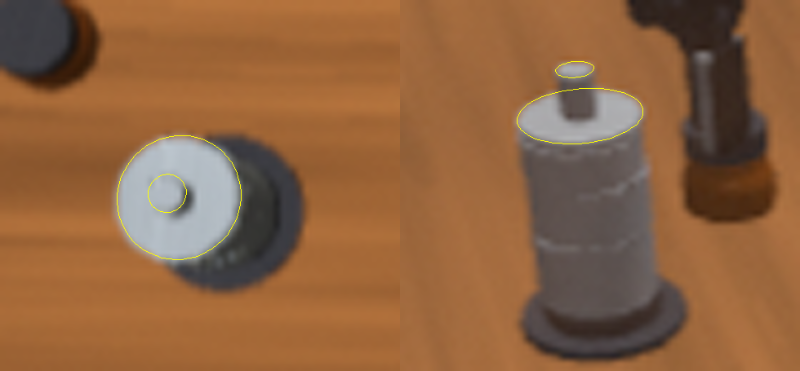

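The lid's disc and knob match the prediction (top pixel (171,224), side (198,125)). The middle seam looks slightly slanted, so I check it against the predicted rings before handing in.

```bash
python3 - <<'E'
from act import *
B=[.4681,.2153]
s=dict(np.load("side6.npz")); o=s["frame"][110:165,172:222]
g=cv2.resize(o,(400,440),interpolation=2); h=g.copy()
for z in(.018,.056,.086,.108):
    cv2.polylines(h,[np.round((proj(s,rings((.03,z))+np.array([*B,0]))-[172,110]+.5)*8).astype(int)],True,(255,255,0),1)
cv2.imwrite("pics/c7.png",np.hstack([g,h])[:,:,::-1])
E
```

```text
(no output)
```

View pics/c7.png

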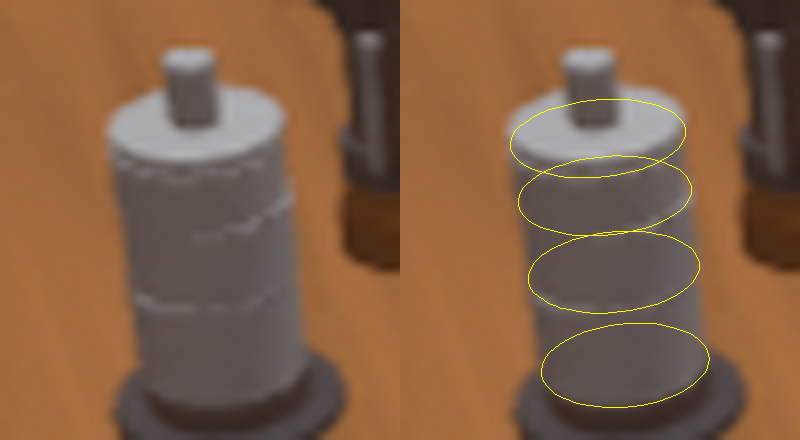

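All the seams lie on the predicted ring arcs (side pixels about (198,148) and (198,138)), so the visible slant is just the lit part of a rim. The stack is straight and home.

```bash
python3 -c "
from workcell import hand_in
print(hand_in())"
```

```text
the job is handed in; nothing more can be done
None
```

The pan, fine sieve, coarse sieve and lid are stacked on the stand, seated and released, and the job is handed in at about 41 s of the 109 s; the camera views matched the fully seated position, but hand-in returned no verdict.

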